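# Tip a cone washer off its rim and add it to the spring stack

### The arm

A 6-joint arm with a two-finger parallel gripper is mounted at the origin on a cart in front of the work surface, level with it; the furniture and walls round the work are solid. World frame = base frame: x ahead of the robot, y to its left, z up, the work surface at z = 0. Lengths are in m, angles in rad, forces in N, time in s.
With the tool pointing down it reaches from about 0.4 to 0.825 m from the base axis. Payload 7 kg.
Tool frame: the origin (TCP) lies midway between the tips of the shut fingers; the grasp point (between the pads) lies 19 mm behind it; z points along the fingers, y is the direction in which the jaws open and shut (so a half turn about z gives the same grasp; the last joint's range is limited). The gripper opens to 85 mm and grips with 20 to 120 N. Pads are 22 mm wide; open, the fingers measure 114 mm over their backs; the gripper's body (76 mm by 85 mm) begins 54 mm behind the grasp point. The pads swing forward as they close: fully open they stand 13 mm farther back than shut.
Start: joints at [1.548, 0.359, 0.012, 0, -1.224, -0.288], TCP at [0.206, 0.643, 0.231] pointing down, gripper open.
Joint ranges: [-3.07, 3.07], [-1.43, 2.12], [-1.02, 1.25], [-3.03, 1.67], [-3.05, -0], [-3.03, 3.03]. Speed limits (rad/s): [2.39, 2.39, 3.01, 3.14, 3.14, 3.14].

### API

Orientations are given as a rotation vector (axis times angle).
In Python, from plant import env, viewer gives the robot as it stands.
- The arm moves only by the tool play_rows, never from a script. Its argument "commands" is a list of rows, each a list of 7 numbers: the shift along the world's x, y, z in mm, then the turn, a rotation vector about the world's x, y, z in degrees, then the finger opening in mm, from 0 to 85.4. A call has 1 to 20 rows; each row is the pose to reach, as a shift and turn from the pose commanded when the call began; what a row does not reach only later rows make up. A row lasts 1/12 s, in which the tool goes at most 41.7 mm and 7.16 degrees, less where a joint would pass 70% of its speed; a pose out of reach is approached as far as the arm can. A call with a gripper value outside its range is refused whole. The fingers move at their own pace and stop on an object; "force" is the grip in N (left out, the last holds). Time passes only in rows, so rows that repeat a pose let the fingers close. It gives the time, the measured TCP pose, the force and the opening at its end, in the units of the state.
- env.state(): the state, without advancing time (a new reading comes with each control period).
- viewer.snapshot(name): name is "side" or "top" or "wrist"; returns a dict with "color" (400x640x3 uint8, blue, green, red), "z_map" (400x640 float32, m along the optical axis (not along the pixel's ray), 0 where there is no reading), "fx", "fy", "cx", "cy" (pixels), "dist" ([k1, k2, p1, p2, k3] as OpenCV has them; the pictures are not rectified), "T" (4x4, takes a point from camera to world coordinates). Camera axes: x right, y down, z forward; pixel columns grow to the right and rows downward; lengths in m; the calibration is good to about 2 mm. A picture is of the moment at which its call begins.
- env.hand_in(): hands the job in, once; it reports no verdict.
The state is a dict: "time_s": time; "joints": joint angles; "joint_velocities": joint speeds; "effort": joint torques, N m; "tool_pos": TCP position; "ee_rot": TCP orientation; "force": force on the tool from outside, world axes, zero at the start; "torque": the same for the moment, N m; "grip_width": finger opening in m.
Only numpy, scipy, OpenCV 4.12 (cv2) and the standard library are available. Lean on these libraries where they do the work, as an engineer would, in place of code of your own. Each camera call takes 0.05 s, during which the arm holds its last target.

### The job

A cone washer stands on its rim beside the spring stack of the bond press. With a light push, without gripping it, tip it over where it stands so that it comes to lie on the worktop with its yellow hollow side down; only then pick it up, still that way up, and lower it over the arbor (do not drop it) so that it lies flat on the stack, rim on rim with the top washer, and let it go. Leave the tape, reel, wipes, swab cup and dropper bottle where they are.

Things in the scene. Friction and masses are not known exactly. Their poses are not given: they have to be found in the camera images.
- cone_washer: dark steel conical spring washer (0.15 to 0.26 kg, loose), standing on its rim. Outer diameter 64 mm, bore 30, rim 10 thick; the cone rises 5, so lying flat it is 15 high. Origin: on its axis in the plane of the rim edge on the yellow painted hollow side (rim from z = 0 to 10 mm). z axis: from hollow side to crowned side; horizontal while it stands (origin 32 mm high), straight up when it lies hollow side down
- washer_crown (a point): point on the loose washer's axis at its dark crowned face round the bore, 15 mm from the washer's origin along its z. The centre of mass is halfway between them: standing, the washer falls to the crowned side when leaned about 5 degrees, to the hollow side about 13 degrees. To fall hollow side down, its top must be pushed from the crowned side, along its -z
- arbor_stand: fixed stand: a round aluminium base (100 mm across, 10 mm high) with a vertical steel arbor of 20 mm diameter with a tapered tip, and two cone washers like the loose one, fixed on it: the lower hollow side down, the upper hollow side up, so its yellow face shows on top. Origin: centre of the underside, on the worktop; z up along the arbor
- stack_top (a point): on the arbor's axis at the height of the top rim of the stack, 40 mm above the worktop, where the origin of the loose washer must come to lie
- arbor_tip (a point): the centre of the arbor's tip, 75 mm above the worktop (35 mm above the stack); the arbor's last 8 mm taper from 20 to 10 mm diameter
- kapton_tape: bystander: an orange-brown roll of tape lying flat, 72 mm across, 12 mm high; origin at the centre of its underside
- film_reel: bystander: a white reel lying flat, 68 mm across, 12 mm high; origin at the centre of its underside
- wipe_pack: bystander: a white pack of wipes, 60 x 105 x 22 mm (long along its y); origin at the centre of its underside
- swab_cup: bystander: a clear cup of swabs standing upright, 51 mm across, 109 mm high; origin at the centre of its underside
- amber_dropper: bystander: a brown dropper bottle with a black top, standing upright, 30 mm across, 104 mm high; origin at the centre of its underside
Not all that is in view belongs to the job. Of the things that look like the arbor_stand, the larger one is meant.

How it is judged:
By the outcome, as a careful person would: the job done as asked, in the order asked, and still so for the second after the job is handed in, with the robot touching nothing.
It also fails if it takes over 51 s, if anything falls off the work surface, if the arm or the gripper's body presses on something with over 40 N, if the wrist force passes 120 N, or if a joint passes its speed limit or range.

## Working session

There is one attempt and no reset: what is moved stays moved. The work goes in short steps, Python scripts to look and compute and a tool call to move; the robot and the scene stay as the last step left them, time stands still between calls to the robot, and variables do not carry over. Pictures are saved under pics/ and viewed, and the job is handed in when it is done.

Besides the shell and the picture viewer there is one more tool, called after ">>>" in YAML: its name, and indented under it one key for each argument. play_rows: Moves the arm, as the interface text tells. Its arguments: {"type":"object","properties":{"commands":{"type":"array"},"force":{"type":"number"}},"required":["commands"]}

```bash
mkdir -p pics; ls
cat > h.py <<'E'
import numpy as np, cv2
from plant import env, viewer
def snap(n,save=None):
    s=viewer.snapshot(n)
    if save: cv2.imwrite('pics/'+save,s['color'])
    np.savez('last_%s.npz'%n,**{k:np.array(v) for k,v in s.items()})
    return s
def cloud(s):
    h,w=s['z_map'].shape
    K=np.array([[s['fx'],0,s['cx']],[0,s['fy'],s['cy']],[0,0,1]],float)
    u,v=np.meshgrid(np.arange(w),np.arange(h))
    p=cv2.undistortPoints(np.stack([u,v],-1).reshape(-1,1,2).astype(float),K,np.array(s['dist'],float)).reshape(h,w,2)
    z=np.array(s['z_map'],float)
    P=np.stack([p[...,0]*z,p[...,1]*z,z],-1)
    T=np.array(s['T']); W=P@T[:3,:3].T+T[:3,3]
    W[z==0]=np.nan
    return W
def proj(s,X):
    K=np.array([[s['fx'],0,s['cx']],[0,s['fy'],s['cy']],[0,0,1]],float)
    Ti=np.linalg.inv(np.array(s['T']))
    X=np.atleast_2d(X).astype(float)
    return cv2.projectPoints(X,cv2.Rodrigues(Ti[:3,:3])[0],Ti[:3,3],K,np.array(s['dist'],float))[0].reshape(-1,2)
E
python3 - <<'E'
from h import *
print({k:np.round(v,3) if not isinstance(v,float) else v for k,v in env.state().items()})
for n in ['side','top','wrist']:
    s=snap(n,n+'0.png'); print(n,np.round(s['T'],3).tolist())
E
```

```text
pics
{'time_s': 0.0, 'joints': array([ 1.548,  0.359,  0.011, -0.   , -1.224, -0.288]), 'joint_velocities': array([ 0.001, -0.   , -0.002, -0.001, -0.001,  0.001]), 'effort': array([-0.0000e+00, -5.8332e+01,  2.9342e+01,  6.9370e+00, -6.0000e-03,
        0.0000e+00]), 'tool_pos': array([0.206, 0.642, 0.23 ]), 'ee_rot': array([ 3.102, -0.486, -0.   ]), 'force': array([1.15 , 0.425, 0.864]), 'torque': array([ 0.066,  0.015, -0.013]), 'grip_width': 0.0854933725479385}
side [[-0.986, -0.058, 0.156, 0.346], [-0.165, 0.476, -0.864, 1.205], [-0.024, -0.878, -0.478, 0.649], [0.0, 0.0, 0.0, 1.0]]
top [[-0.024, -0.994, 0.111, 0.425], [-0.999, 0.027, 0.027, 0.133], [-0.03, -0.11, -0.993, 1.085], [0.0, 0.0, 0.0, 1.0]]
wrist [[-0.305, -0.913, -0.271, 0.277], [-0.952, 0.293, 0.085, 0.619], [0.002, 0.285, -0.959, 0.374], [0.0, 0.0, 0.0, 1.0]]
```

View pics/side0.png

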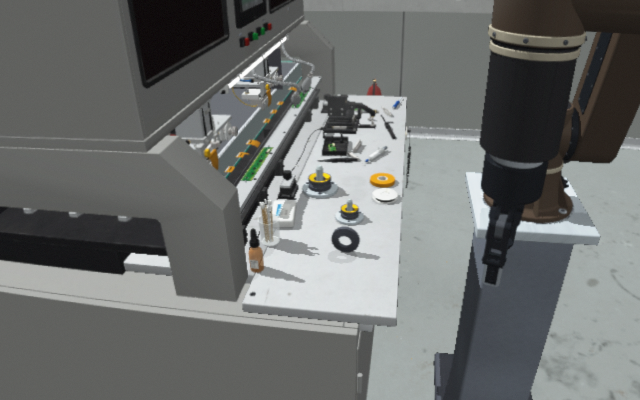

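View pics/top0.png

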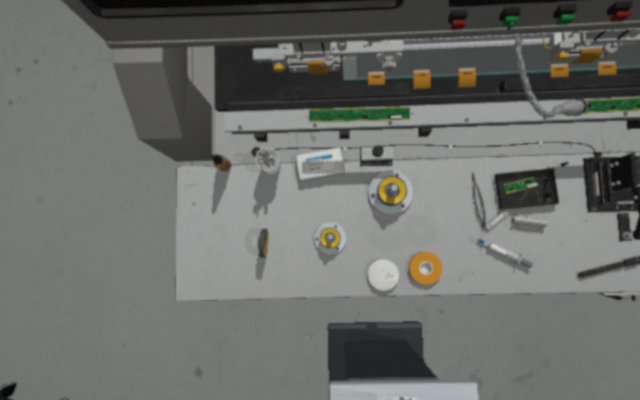

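View pics/wrist0.png

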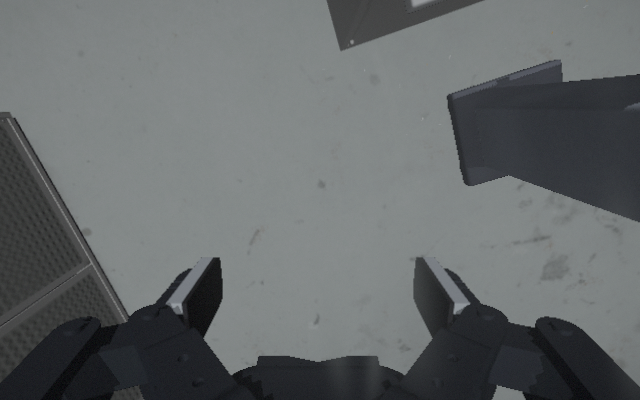

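Candidates for the stand: top-view (391,191) is the larger and (330,238) the smaller. The washer is the only standing ring, at top (263,243) and side (345,239). The reel (383,275) and tape (425,268) lie flat. Next I'll check this in a close crop and measure.

Run:
```python
from h import *
for n,box in [('top',(200,140,440,300)),('side',(240,150,420,280))]:
    s=dict(np.load('last_%s.npz'%n)); c=s['color'][box[1]:box[3],box[0]:box[2]]
    f=3.3 if n=='top' else 4
    cv2.imwrite('pics/crop_%s.png'%n,cv2.resize(c,None,fx=f,fy=f,interpolation=cv2.INTER_CUBIC))
    W=cloud(s)
    if n=='top':
        for p in [(391,191),(330,238),(263,243),(383,275),(425,268),(320,164),(266,160),(221,162),(263,232),(263,254),(300,220),(245,240)]:
            print(n,p,np.round(W[p[1],p[0]],3))
    # washer cloud
    for nm,(x0,x1,y0,y1) in dict(w=(235,295,220,265),big=(360,420,165,220)).items() if n=='top' else dict(w=(325,365,222,258),big=(300,340,160,200)).items():
        Q=W[y0:y1,x0:x1].reshape(-1,3); 
        for lo,hi in [(0.015,0.03),(0.03,0.05),(0.05,0.08)]:
            q=Q[(Q[:,2]>lo)&(Q[:,2]<hi)]
            if len(q): print(n,nm,lo,len(q),q.mean(0).round(4),q.min(0).round(4),q.max(0).round(4))
```

```text
top (391, 191) [0.561 0.014 0.068]
top (330, 238) [0.465 0.147 0.055]
top (263, 243) [0.457 0.289 0.063]
top (383, 275) [0.382 0.032 0.01 ]
top (425, 268) [ 0.395 -0.062 -0.002]
top (320, 164) [0.633 0.165 0.019]
top (266, 160) [0.649 0.29  0.003]
top (221, 162) [0.634 0.378 0.066]
top (263, 232) [0.481 0.29  0.057]
top (263, 254) [0.434 0.292 0.048]
top (300, 220) [ 0.509  0.215 -0.002]
top (245, 240) [0.467 0.34  0.001]
top w 0.015 41 [0.4613 0.2913 0.0201] [0.4299 0.2864 0.015 ] [0.4894 0.2945 0.028 ]
top w 0.03 42 [0.4583 0.2942 0.0434] [0.4278 0.2863 0.0302] [0.4908 0.3037 0.0499]
top w 0.05 117 [0.4599 0.2937 0.0591] [0.4362 0.2872 0.0501] [0.4858 0.3    0.067 ]
top big 0.015 54 [0.559  0.0198 0.02  ] [ 0.5359 -0.0091  0.015 ] [0.6058 0.0486 0.03  ]
top big 0.03 542 [0.5674 0.0085 0.0372] [ 0.5358 -0.0224  0.0307] [0.5983 0.0395 0.0494]
top big 0.05 78 [0.5666 0.0094 0.069 ] [ 0.5578 -0.0012  0.0526] [0.5763 0.0182 0.0766]
side w 0.015 115 [0.4573 0.3004 0.0218] [0.4264 0.2924 0.0153] [0.488  0.3076 0.03  ]
side w 0.03 147 [0.4552 0.301  0.0415] [0.426  0.2889 0.0303] [0.4879 0.3064 0.05  ]
side w 0.05 154 [0.4566 0.2986 0.0573] [0.4313 0.2873 0.05  ] [0.4835 0.3055 0.0659]
side big 0.015 119 [0.5613 0.0281 0.0205] [ 0.5329 -0.0016  0.0151] [0.596  0.0521 0.0286]
side big 0.03 222 [0.5628 0.0165 0.0378] [ 0.5329 -0.0216  0.0301] [0.5948 0.0445 0.0496]
side big 0.05 69 [0.5641 0.0147 0.0629] [0.5548 0.0031 0.0502] [0.5744 0.0212 0.0767]
```

```bash
ls pics
```

```text
crop_side.png
crop_top.png
side0.png
top0.png
wrist0.png
```

View pics/crop_top.png

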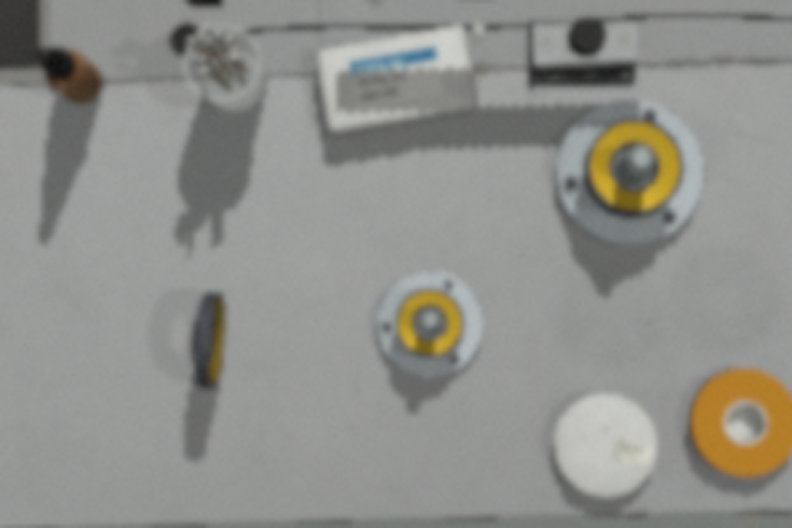

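View pics/crop_side.png

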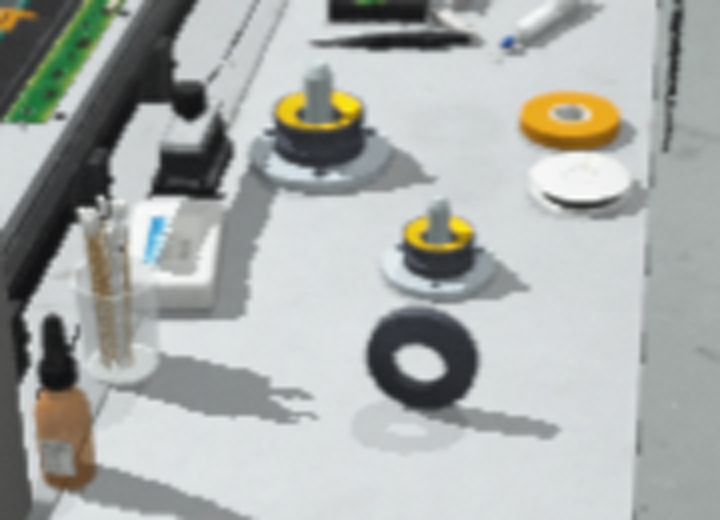

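The top crop shows the washer near crop (207,338), yellow side to the right (-y) and dark crown to the left (+y). The side view shows the dark crown face toward +y. The large stand (crop 635,168) is the one meant. So I push from +y toward -y. Next I'll fit the washer's yaw and centre.

Run:
```python
from h import *
from scipy.optimize import least_squares
s=dict(np.load('last_side.npz')); W=cloud(s)
Q=W[222:258,325:368].reshape(-1,3); Q=Q[(Q[:,2]>0.006)&(Q[:,2]<0.075)&(Q[:,1]>0.27)&(Q[:,1]<0.33)]
c=Q.mean(0);u,d,vt=np.linalg.svd(Q-c);print('side plane',len(Q),c,vt[2],d)
A=np.c_[Q[:,0]-.457,Q[:,2]-.032,np.ones(len(Q))]
print('y=',np.linalg.lstsq(A,Q[:,1],rcond=None)[0])
s=dict(np.load('last_top.npz')); W=cloud(s)
Q=W[215:270,230:300].reshape(-1,3);I=s['color'][215:270,230:300].reshape(-1,3).astype(int)
m=(Q[:,2]>0.045)
yel=m&(I[:,2]-I[:,0]>50); dk=m&(I[:,2]-I[:,0]<25)
for n,k in(('yel',yel),('dark',dk)):
    q=Q[k];print(n,k.sum(),q.mean(0),np.polyfit(q[:,0]-.457,q[:,1],1))
for p in [(x,y) for x in (258,260,262,264,266,268) for y in (236,243,250)]:
    print(p,W[p[1],p[0]].round(4),s['color'][p[1],p[0]])
```

```text
side plane 475 [0.45636814 0.2999744  0.03806276] [0.07287955 0.99643571 0.04247878] [0.38325131 0.37600003 0.06854539]
y= [-0.07072897 -0.04117876  0.30017937]<stdin>:13: RuntimeWarning: Mean of empty slice.
  ret = um.true_divide(
Traceback (most recent call last):
TypeError: expected non-empty vector for x
```

>>> play_rows:
  commands:
    - [125, -150, -15, 0, 0, -38, 0]
    - [251, -312, -30, 0, 0, -76, 0]
    - [251, -312, -30, 0, 0, -76, 0]
    - [251, -312, -30, 0, 0, -76, 0]
    - [251, -312, -30, 0, 0, -76, 0]
    - [251, -312, -30, 0, 0, -76, 0]
    - [251, -312, -30, 0, 0, -76, 0]
    - [251, -312, -30, 0, 0, -76, 0]
    - [251, -312, -30, 0, 0, -76, 0]
    - [251, -312, -30, 0, 0, -76, 0]
    - [251, -312, -30, 0, 0, -76, 0]
    - [251, -312, -30, 0, 0, -76, 0]
    - [251, -312, -30, 0, 0, -76, 0]
    - [251, -312, -30, 0, 0, -76, 0]
    - [251, -312, -30, 0, 0, -76, 0]
    - [251, -312, -30, 0, 0, -76, 0]
  force: 30

```text
time_s: 1.48
tool_pos: [0.457, 0.3314, 0.2013]
ee_rot: [-2.149, 2.291, 0.0]
force: [-0.2, 0.8, -0.3]
grip_width: -0.0001
```

Run:
```python
from h import *
s=snap('wrist','wrist1.png'); print(np.round(s['T'],3),s['fx'],s['cx'],s['cy'])
st=env.state();print(st['tool_pos'],st['ee_rot'],st['joints'],st['force'],st['grip_width'],st['time_s'])
```

```text
[[-0.998  0.061  0.018  0.453]
 [ 0.063  0.957  0.284  0.257]
 [-0.     0.285 -0.959  0.345]
 [ 0.     0.     0.     1.   ]] 324.7059781760118 317.54851236928937 201.64400633618317
[0.45700711 0.33133934 0.20131004] [-2.14892178e+00  2.29157196e+00  6.17725852e-05] [ 9.73987898e-01  1.99994424e-01 -2.79308774e-01 -2.60658215e-05
 -1.09141657e+00 -1.03820348e+00] [ 0.87082281 -0.32695308  0.30176619] -0.00012076826623150187 1.5333
```

View pics/wrist1.png

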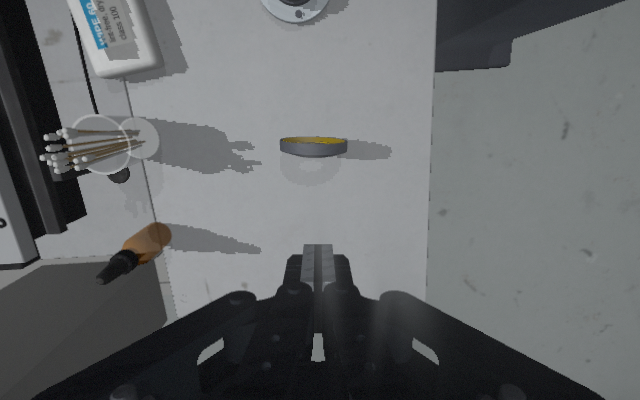

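The washer (280–347, 146) sits in front of the closed fingers (320,250), with the yellow side away from the fingers (-y). Nothing else is near it.

Run:
```python
from h import *
s=dict(np.load('last_wrist.npz')); W=cloud(s)
box=np.s_[128:165,270:358]
Q=W[box].reshape(-1,3);I=s['color'][box].reshape(-1,3).astype(int)
m=(Q[:,2]>0.02)&(Q[:,2]<.08); yel=I[:,2]-I[:,0]>60
for n,k in(('yel',yel&m),('dark',~yel&m)):
    q=Q[k];print(n,k.sum(),q.mean(0).round(4),q.min(0).round(4),q.max(0).round(4),np.polyfit(q[:,0]-.457,q[:,1],1).round(4))
for c in (290,300,313,325,337):
    print(c,[(r,W[r,c].round(3).tolist()) for r in range(134,162,3)])
q=W[235:300,290:345].reshape(-1,3); q=q[q[:,2]>.15]; print('finger',q.min(0),q.max(0))
print([ (r,W[r,310].round(3).tolist()) for r in range(236,280,6)])
print([ (c,W[250,c].round(3).tolist()) for c in range(294,346,4)])
```

```text
yel 46 [0.4466 0.2915 0.0267] [0.4312 0.2861 0.0202] [0.4871 0.2936 0.0486] [-0.0831  0.2906]
dark 910 [0.4606 0.2936 0.0563] [0.4285 0.2856 0.0202] [0.4911 0.3037 0.0658] [-0.0911  0.2939]
290 [(134, [0.484, 0.284, -0.0]), (137, [0.483, 0.286, 0.013]), (140, [0.482, 0.288, 0.026]), (143, [0.479, 0.288, 0.059]), (146, [0.48, 0.29, 0.057]), (149, [0.48, 0.293, 0.057]), (152, [0.48, 0.296, 0.057]), (155, [0.486, 0.306, 0.001]), (158, [0.486, 0.309, 0.0]), (161, [0.486, 0.313, 0.001])]
300 [(134, [0.474, 0.285, 0.001]), (137, [0.473, 0.287, 0.008]), (140, [0.473, 0.29, 0.016]), (143, [0.471, 0.288, 0.062]), (146, [0.471, 0.29, 0.062]), (149, [0.471, 0.293, 0.062]), (152, [0.471, 0.295, 0.062]), (155, [0.472, 0.299, 0.056]), (158, [0.476, 0.31, 0.0]), (161, [0.476, 0.313, -0.0])]
313 [(134, [0.46, 0.286, 0.001]), (137, [0.46, 0.289, 0.005]), (140, [0.46, 0.291, 0.012]), (143, [0.46, 0.293, 0.018]), (146, [0.46, 0.291, 0.064]), (149, [0.46, 0.293, 0.064]), (152, [0.46, 0.296, 0.065]), (155, [0.46, 0.299, 0.063]), (158, [0.462, 0.311, -0.001]), (161, [0.462, 0.314, 0.001])]
325 [(134, [0.4
[... 581 characters left out ...]
0])]
finger [0.44564845 0.315011   0.20469857] [0.47006374 0.32650799 0.25349629]
[(236, [0.471, 0.4, 0.001]), (242, [0.472, 0.407, 0.001]), (248, [0.461, 0.319, 0.21]), (254, [0.461, 0.318, 0.217]), (260, [0.46, 0.319, 0.222]), (266, [0.46, 0.319, 0.228]), (272, [0.46, 0.319, 0.233]), (278, [0.46, 0.318, 0.238])]
[(294, [0.491, 0.416, 0.0]), (298, [0.486, 0.416, 0.0]), (302, [0.482, 0.417, 0.001]), (306, [0.462, 0.319, 0.212]), (310, [0.461, 0.318, 0.213]), (314, [0.459, 0.318, 0.214]), (318, [0.457, 0.319, 0.213]), (322, [0.455, 0.319, 0.213]), (326, [0.454, 0.319, 0.213]), (330, [0.452, 0.319, 0.214]), (334, [0.445, 0.419, -0.0]), (338, [0.44, 0.42, -0.001]), (342, [0.435, 0.419, 0.001])]
```

>>> play_rows:
  commands:
    - [7, 24, -20, 0, 0, 0, 0]
    - [7, 24, -50, 0, 0, 0, 0]
    - [7, 24, -85, 0, 0, 0, 0]
    - [7, 24, -120, 0, 0, 0, 0]
    - [7, 24, -140, 0, 0, 0, 0]
    - [7, 22, -149, 0, 0, 0, 0]
    - [7, 18, -149, 0, 0, 0, 0]
    - [6, 14, -149, 0, 0, 0, 0]
    - [6, 9, -149, 0, 0, 0, 0]
    - [6, 4, -149, 0, 0, 0, 0]
    - [5, -1, -149, 0, 0, 0, 0]
    - [5, -6, -149, 0, 0, 0, 0]
    - [5, -9, -149, 0, 0, 0, 0]
    - [5, -9, -149, 0, 0, 0, 0]

```text
time_s: 2.7
tool_pos: [0.4625, 0.321, 0.0528]
ee_rot: [-2.145, 2.294, 0.0]
force: [-0.1, -0.6, -0.9]
grip_width: 0.0001
```

Run:
```python
from h import *
s=snap('wrist','wrist2.png')
st=env.state();print(st['tool_pos'],st['force'],st['time_s'])
```

```text
[0.46258957 0.32132068 0.05265288] [ 0.60304868 -0.13340797 -0.21391589] 2.75
```

View pics/wrist2.png

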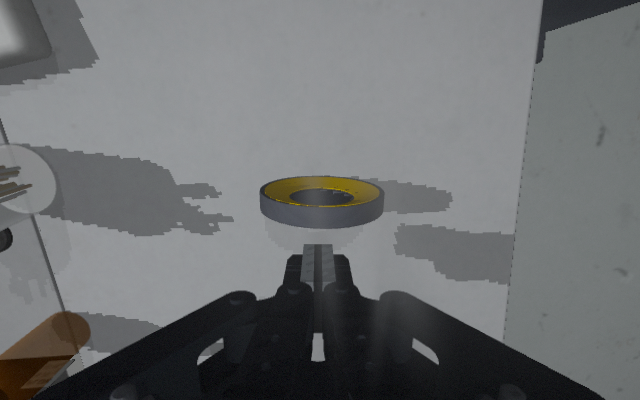

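The washer is still standing (260–384, y≈200), with the fingertips (318,245) centred about 3 mm off its middle. Next is a slow push toward -y.

>>> play_rows:
  commands:
    - [-2, -2, 0, 0, 0, 0, 0]
    - [-2, -4, 0, 0, 0, 0, 0]
    - [-2, -6, 0, 0, 0, 0, 0]
    - [-2, -8, 0, 0, 0, 0, 0]
    - [-3, -10, 0, 0, 0, 0, 0]
    - [-3, -12, 0, 0, 0, 0, 0]
    - [-3, -14, 0, 0, 0, 0, 0]
    - [-3, -16, 0, 0, 0, 0, 0]
    - [-3, -18, 0, 0, 0, 0, 0]
    - [-3, -19, 0, 0, 0, 0, 0]

```text
time_s: 3.58
tool_pos: [0.4594, 0.3023, 0.0523]
ee_rot: [2.146, -2.294, 0.0]
force: [-0.3, 0.0, 0.6]
grip_width: -0.0
```

Run:
```python
from h import *
s=snap('wrist','wrist3.png')
st=env.state();print(st['tool_pos'],st['force'],st['time_s'])
```

```text
[0.45936289 0.30221794 0.0522762 ] [-0.39862238  0.16904031 -0.07715444] 3.6333
```

View pics/wrist3.png

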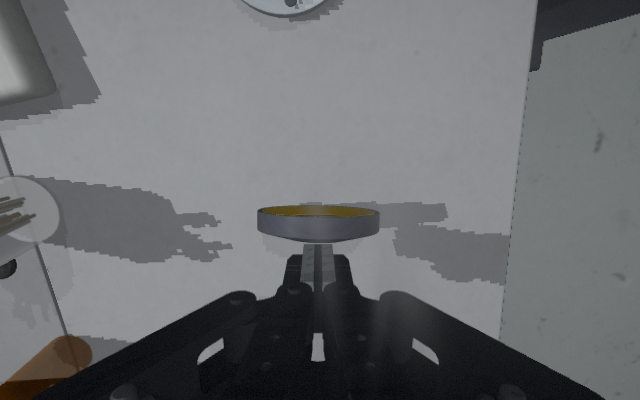

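It is leaning against the fingers and about to tip, so I continue.

>>> play_rows:
  commands:
    - [0, -2, 0, 0, 0, 0, 0]
    - [0, -4, 0, 0, 0, 0, 0]
    - [0, -6, 0, 0, 0, 0, 0]
    - [0, -8, 0, 0, 0, 0, 0]
    - [0, -8, 0, 0, 0, 0, 0]
    - [0, -4, 0, 0, 0, 0, 0]
    - [0, 2, 5, 0, 0, 0, 0]
    - [0, 2, 30, 0, 0, 0, 40]
    - [0, -10, 60, 0, 0, 0, 85]
    - [0, -20, 80, 0, 0, 0, 85]
    - [0, -20, 80, 0, 0, 0, 85]
    - [0, -20, 80, 0, 0, 0, 85]

```text
time_s: 4.63
tool_pos: [0.4601, 0.2836, 0.1341]
ee_rot: [-2.144, 2.291, 0.001]
force: [-0.0, -0.0, 0.3]
grip_width: 0.0602
```

Run:
```python
from h import *
s=snap('wrist','wrist4.png')
st=env.state();print(st['tool_pos'],st['force'],st['time_s'])
```

```text
[0.4595727  0.2831737  0.13289666] [-0.10774636  0.29967236 -0.18578261] 4.6833
```

View pics/wrist4.png

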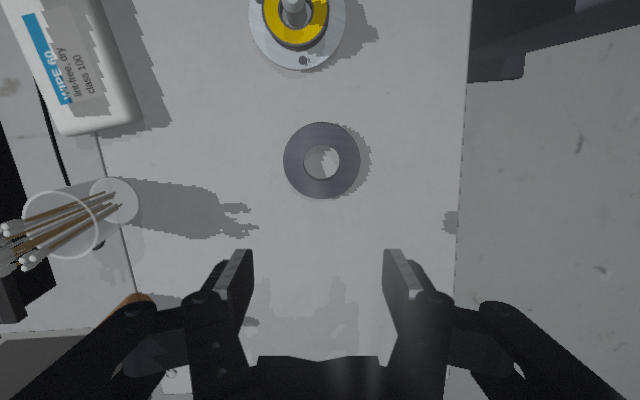

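The washer now lies at (321,160), dark crown up with no yellow showing. I'll measure its centre and check how deep the fingers sit.

```bash
cat >> h.py <<'E'
def washer(s,box,zlo,zhi,guess,ztop,R=0.032):
    W=cloud(s); Q=W[box].reshape(-1,3)
    Q=Q[(Q[:,2]>zlo)&(Q[:,2]<zhi)&(np.hypot(Q[:,0]-guess[0],Q[:,1]-guess[1])<0.05)]
    (x,y),r=cv2.minEnclosingCircle((Q[:,:2]*1000).astype(np.float32))
    return np.array([x,y,r]),len(Q),Q[:,2].min(),np.median(Q[:,2]),Q[:,2].max()
E
python3 - <<'E'
from h import *
st=env.state();print(st['tool_pos'],st['grip_width'])
s=snap('wrist'); box=np.s_[115:210,275:370]
for lo in (.005,.008,.010): print(washer(s,box,lo,.025,(.46,.255),0.01))
s2=snap('top','top4.png')
W=cloud(s2);m=(W[...,2]>.006)&(W[...,2]<.025)&(np.hypot(W[...,0]-.46,W[...,1]-.257)<.05)
q=W[m];print('top',cv2.minEnclosingCircle((q[:,:2]*1000).astype(np.float32)),q.mean(0))
W=cloud(s)
for b in [(np.s_[245:290,225:256]),(np.s_[245:290,380:416])]:
    q=W[b].reshape(-1,3);q=q[q[:,2]>.08];print('f',q.min(0).round(4),q.max(0).round(4))
E
```

```text
[0.4595727  0.2831737  0.13289666] 0.06767687330391522
(array([456.68917847, 254.9881134 ,  32.01856613]), 3701, np.float64(0.005161722746929831), np.float64(0.01265001254467163), np.float64(0.017384791930911025))
(array([456.68859863, 254.99290466,  32.01758575]), 3677, np.float64(0.008009948832534863), np.float64(0.01267078771238056), np.float64(0.017384791930911025))
(array([456.67745972, 254.84483337,  31.86776733]), 3575, np.float64(0.010001400439592079), np.float64(0.012723060299334898), np.float64(0.017384791930911025))
top ((462.4609375, 251.7744903564453), 37.714778900146484) [0.45635053 0.25229394 0.01130411]
f [0.4932 0.2675 0.1404] [0.5004 0.2891 0.1717]
f [0.4194 0.2721 0.1399] [0.4276 0.2933 0.176 ]
```

>>> play_rows:
  commands:
    - [-3, -28, 0, 0, 0, 0, 85]
    - [-3, -28, -40, 0, 0, 0, 85]
    - [-3, -28, -75, 0, 0, 0, 85]
    - [-3, -28, -105, 0, 0, 0, 85]
    - [-3, -28, -122, 0, 0, 0, 85]
    - [-3, -28, -128, 0, 0, 0, 85]
    - [-3, -28, -128, 0, 0, 0, 85]
    - [-3, -28, -128, 0, 0, 0, 85]

```text
time_s: 5.45
tool_pos: [0.4565, 0.2549, 0.0043]
ee_rot: [2.146, -2.293, 0.001]
force: [0.6, 0.4, 0.4]
grip_width: 0.0849
```

Run:
```python
from h import *
s=snap('wrist','wrist5.png')
st=env.state();print(st['tool_pos'],st['force'],st['time_s'])
W=cloud(s)
print(washer(s,np.s_[0:400,150:480],.005,.018,(.457,.255),0.01))
for b in [(np.s_[200:330,150:280]),(np.s_[200:330,370:500])]:
    q=W[b].reshape(-1,3);q=q[(q[:,2]>.004)&(q[:,2]<.05)];print('f',q.min(0).round(4),q.max(0).round(4))
```

```text
[0.45694655 0.25531886 0.00500677] [ 0.67912825 -0.22195286 -0.54314889] 5.5
(array([457.68450928, 253.58294678,  43.06287766]), 11062, np.float64(0.005014512219958106), np.float64(0.012556928148124813), np.float64(0.017995152924740382))
f [0.4731 0.2276 0.0042] [0.5138 0.2777 0.05  ]
f [0.4009 0.2336 0.0046] [0.4338 0.2767 0.05  ]
```

View pics/wrist5.png

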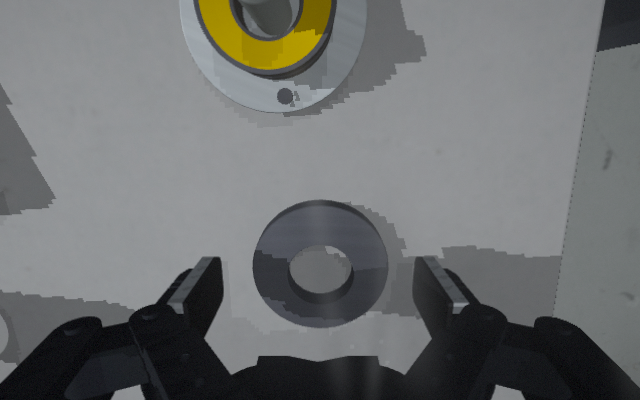

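The washer (320,263) is centred between the open pads. I descend the last 8 mm and close.

>>> play_rows:
  commands:
    - [0, 0, -4, 0, 0, 0, 85]
    - [0, 0, -8, 0, 0, 0, 76]
    - [0, 0, -8, 0, 0, 0, 70]
    - [0, 0, -8, 0, 0, 0, 60]
    - [0, 0, -8, 0, 0, 0, 55]
    - [0, 0, -8, 0, 0, 0, 55]
    - [0, 0, -8, 0, 0, 0, 55]
    - [0, 0, -8, 0, 0, 0, 55]
  force: 40

```text
time_s: 6.17
tool_pos: [0.4566, 0.2547, -0.003]
ee_rot: [-2.146, 2.293, -0.0]
force: [-1.6, -1.0, 6.4]
grip_width: 0.0619
```

Run:
```python
from h import *
s=snap('wrist','wrist6.png')
st=env.state();print(st['tool_pos'],st['force'],st['time_s'],st['grip_width'])
```

```text
[ 0.45658084  0.25470929 -0.00306324] [-0.84619461 -1.14348545  6.29046135] 6.2167 0.06185604234904635
```

View pics/wrist6.png

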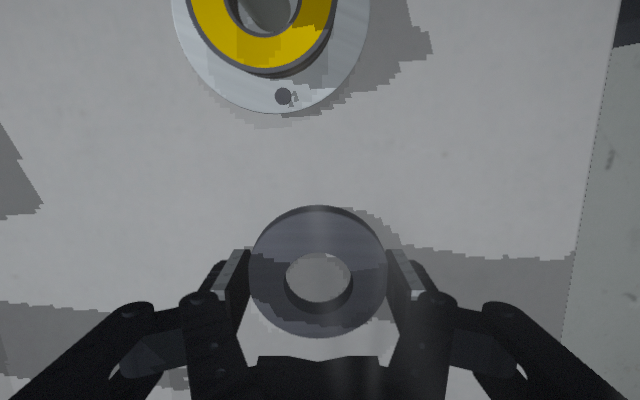

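Gripped at 61.9 mm. I lift and check the hold.

>>> play_rows:
  commands:
    - [0, 0, 3, 0, 0, 0, 55]
    - [0, 0, 8, 0, 0, 0, 55]
    - [0, 0, 18, 0, 0, 0, 55]
    - [0, 0, 35, 0, 0, 0, 55]
    - [0, 0, 60, 0, 0, 0, 55]
    - [0, 0, 90, 0, 0, 0, 55]
    - [0, 0, 120, 0, 0, 0, 55]
    - [0, 0, 140, 0, 0, 0, 55]
    - [0, 0, 148, 0, 0, 0, 55]
    - [0, 0, 150, 0, 0, 0, 55]
    - [0, 0, 150, 0, 0, 0, 55]

```text
time_s: 7.13
tool_pos: [0.4562, 0.2546, 0.1465]
ee_rot: [-2.146, 2.294, 0.001]
force: [0.0, -0.1, -2.6]
grip_width: 0.0618
```

>>> play_rows:
  commands:
    - [5, -8, 0, 0, 0, 0, 55]
    - [18, -24, 0, 0, 0, 0, 55]
    - [36, -48, 0, 0, 0, 0, 55]
    - [56, -75, 0, 0, 0, 0, 55]
    - [76, -105, 0, 0, 0, 1, 55]
    - [92, -135, 0, 0, 0, 2, 55]
    - [102, -152, 0, 0, 0, 3, 55]
    - [107, -162, 0, 0, 0, 4, 55]
    - [108, -165, 0, 0, 0, 4, 55]
    - [108, -165, 0, 0, 0, 4, 55]
    - [108, -165, 0, 0, 0, 4, 55]
    - [108, -165, 0, 0, 0, 4, 55]

```text
time_s: 8.13
tool_pos: [0.5639, 0.09, 0.1457]
ee_rot: [2.225, -2.217, -0.001]
force: [0.8, 0.4, -2.4]
grip_width: 0.0619
```

Run:
```python
from h import *
s=snap('wrist','wrist7.png')
st=env.state();print(st['tool_pos'],st['ee_rot'],st['force'],st['time_s'],st['grip_width'])
```

```text
[0.56398456 0.09024191 0.14591861] [ 2.22557678e+00 -2.21644126e+00 -4.56878184e-04] [ 0.13415666  0.23748333 -2.19335404] 8.1833 0.06183400273231091
```

View pics/wrist7.png

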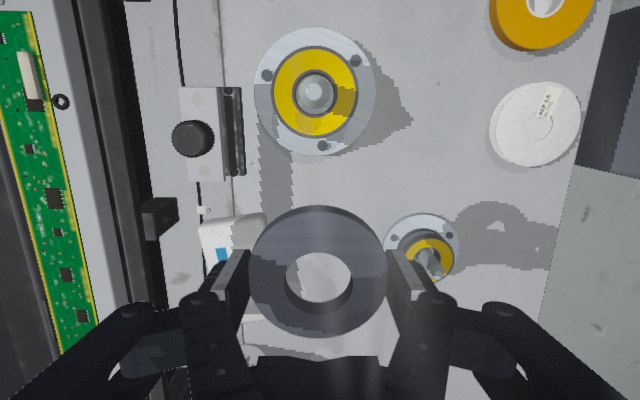

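The washer (318,272) is held with the crown up. The large stand is at (314,92), with its yellow face and arbor visible. I'll measure both in this view.

```bash
cat > m.py <<'E'
from h import *
from scipy.optimize import least_squares
def fitc(q):
    r=least_squares(lambda p:np.hypot(q[:,0]-p[0],q[:,1]-p[1])-p[2],[*q[:,:2].mean(0),.03],loss='soft_l1',f_scale=.001); return r.x.round(4)
def run(n='wrist',sb=np.s_[0:190,220:420],c=(.565,.012)):
    s=dict(np.load('last_%s.npz'%n)); W=cloud(s)
    Q=W[sb].reshape(-1,3); d=np.hypot(Q[:,0]-c[0],Q[:,1]-c[1])
    for nm,lo,hi,R in [('base',.007,.014,.06),('top',.036,.044,.045),('arbor',.05,.08,.02),('tip',.072,.08,.02)]:
        k=(Q[:,2]>lo)&(Q[:,2]<hi)&(d<R); q=Q[k]
        if len(q)<5: continue
        (x,y),r=cv2.minEnclosingCircle((q[:,:2]*1000).astype(np.float32))
        print(nm,len(q),'mean',q.mean(0).round(4),'encl',round(x,1),round(y,1),round(r,1))
    return s,W
def held(W,tz,tx,ty,dz=0.003):
    # held washer: points near TCP
    Q=W.reshape(-1,3); d=np.hypot(Q[:,0]-tx,Q[:,1]-ty)
    k=(d<.0335)&(Q[:,2]>tz-.01)&(Q[:,2]<tz+.03); q=Q[k]
    A=np.c_[q[:,0]-tx,q[:,1]-ty,np.ones(len(q))]; print('held plane',np.linalg.lstsq(A,q[:,2],rcond=None)[0].round(4),len(q))
    (x,y),r=cv2.minEnclosingCircle((q[:,:2]*1000).astype(np.float32)); print('held encl',x,y,r,q[:,2].min(),np.median(q[:,2]),q[:,2].max())
    return q
E
python3 - <<'E'
from m import *
s,W=run(); q=held(W,.146,.564,.0902)
# ring ellipse by edge pixels: centre of bore top edge and outer rim
g=s['color'];W2=W
for r in range(200,345,8):
    print(r,[ (c,W[r,c].round(3).tolist()) for c in (318,)])
print([(c,W[270,c].round(4).tolist()) for c in range(240,400,8)])
E
```

```text
base 6301 mean [0.5674 0.0058 0.0108] encl 567.8 7.6 50.1
top 4751 mean [0.5677 0.0066 0.039 ] encl 567.7 7.9 32.0
arbor 780 mean [0.5676 0.008  0.0725] encl 567.7 7.9 9.9
tip 440 mean [0.5678 0.008  0.0747] encl 567.5 7.8 8.0
held plane [-0.0058  0.0275  0.1614] 13312
held encl 564.0960693359375 89.90935516357422 33.43843460083008 0.1493445513881723 0.16114728365928277 0.17597197411633708
200 [(318, [0.564, 0.1, -0.001])]
208 [(318, [0.565, 0.059, 0.155])]
216 [(318, [0.565, 0.061, 0.16])]
224 [(318, [0.565, 0.064, 0.16])]
232 [(318, [0.565, 0.067, 0.161])]
240 [(318, [0.565, 0.07, 0.164])]
248 [(318, [0.565, 0.073, 0.165])]
256 [(318, [0.564, 0.157, -0.001])]
264 [(318, [0.564, 0.166, 0.0])]
272 [(318, [0.564, 0.174, 0.001])]
280 [(318, [0.564, 0.183, 0.0])]
288 [(318, [0.564, 0.192, -0.0])]
296 [(318, [0.564, 0.202, -0.0])]
304 [(318, [0.565, 0.105, 0.157])]
312 [(318, [0.565, 0.105, 0.163])]
320 [(318, [0.565, 0.11, 0.163])]
328 [(318, [0.565, 0.115, 0.161])]
336 [(318, [0.565, 0.119, 0.161])]
344 [(318, [0.564, 0.259, 0.001])]
[(240, [0.5961, 0.0795, 0.1717]), (248, [0.5956, 0.0857, 0.1602]), (256, [0.5922, 0.0858, 0.16]), (264, [0.5885, 0.0853, 0.1608]), (272, [0.5846, 0.0841, 0.1632]), (280, [0.5811, 0.0838, 0.1637]), (288, [0.5937, 0.1717, 0.0012]), (296, [0.5858, 0.172, 0.0005]), (304, [0.5779, 0.1715, 0.0014]), (312, [0.57, 0.1719, 0.0006]), (320, [0.5621, 0.1722, 0.0001]), (328, [0.5542, 0.1724, -0.0004]), (336, [0.5463, 0.1723, -0.0003]), (344, [0.5384, 0.1721, 0.0001]), (352, [0.5502, 0.0836, 0.1638]), (360, [0.5467, 0.084, 0.1631]), (368, [0.5432, 0.0843, 0.1624]), (376, [0.5394, 0.085, 0.1611]), (384, [0.5358, 0.0854, 0.1604]), (392, [0.5341, 0.0815, 0.1675])]
```

```bash
cat >> m.py <<'E'
def heldc(W,tx,ty,ztop):
    Q=W.reshape(-1,3); k=(np.abs(Q[:,0]-tx)<.024)&(np.hypot(Q[:,0]-tx,Q[:,1]-ty)<.04)&(np.abs(Q[:,2]-ztop)<.008); q=Q[k]
    out=[];inn=[]
    for b in np.arange(-.024,.024,.002):
        c=q[(q[:,0]-tx>=b)&(q[:,0]-tx<b+.002)]
        if len(c)<5: continue
        out+= [c[c[:,1].argmin()],c[c[:,1].argmax()]]
    out=np.array(out)
    r=least_squares(lambda p:np.hypot(out[:,0]-p[0],out[:,1]-p[1])-.032,[tx,ty],loss='soft_l1',f_scale=.0005)
    r2=least_squares(lambda p:np.hypot(out[:,0]-p[0],out[:,1]-p[1])-p[2],[tx,ty,.03],loss='soft_l1',f_scale=.0005)
    print('held centre',r.x.round(4),'free r',r2.x.round(4),'rms',np.sqrt((r.fun**2).mean()))
    for y0,y1 in ((-.034,-.023),(.023,.034)):
        c=q[(q[:,1]-ty>y0)&(q[:,1]-ty<y1)&(np.abs(q[:,0]-tx)<.012)&(q[:,2]>ztop-.002)]; print(' rim z',y0,np.median(c[:,2]).round(4),len(c))
    rim=q[(np.abs(q[:,2]-ztop)<.0025)&(np.hypot(q[:,0]-r.x[0],q[:,1]-r.x[1])>.025)]
    return r.x
E
python3 - <<'E'
from m import *
s=dict(np.load('last_wrist.npz'));W=cloud(s)
heldc(W,.564,.0902,.160)
E
```

```text
held centre [0.565  0.0902] free r [0.565  0.0902 0.032 ] rms 0.00028271321652604446
 rim z -0.034 0.1602 1153
 rim z 0.023 0.1602 614
```

Run:
```python
from m import *
s=dict(np.load('last_wrist.npz'));W=cloud(s)
for r in (90,110,140,170): print(r,[(c,W[r,c].round(3).tolist()) for c in (170,185,195,210,225,235,242,250)])
```

```text
90 [(170, [0.688, 0.005, 0.002]), (185, [0.66, 0.006, 0.043]), (195, [0.653, 0.006, 0.043]), (210, [0.642, 0.006, 0.043]), (225, [0.639, 0.005, 0.014]), (235, [0.632, 0.005, 0.01]), (242, [0.629, 0.004, 0.001]), (250, [0.622, 0.004, 0.001])]
110 [(170, [0.691, 0.021, 0.0]), (185, [0.662, 0.02, 0.043]), (195, [0.654, 0.02, 0.043]), (210, [0.643, 0.02, 0.044]), (225, [0.635, 0.02, 0.035]), (235, [0.633, 0.02, 0.011]), (242, [0.629, 0.02, 0.002]), (250, [0.623, 0.02, -0.0])]
140 [(170, [0.693, 0.046, 0.002]), (185, [0.654, 0.039, 0.068]), (195, [0.647, 0.039, 0.069]), (210, [0.639, 0.039, 0.062]), (225, [0.636, 0.042, 0.035]), (235, [0.635, 0.045, 0.01]), (242, [0.629, 0.044, 0.011]), (250, [0.624, 0.046, -0.0])]
170 [(170, [0.697, 0.072, 0.002]), (185, [0.684, 0.072, 0.0]), (195, [0.659, 0.064, 0.043]), (210, [0.648, 0.064, 0.043]), (225, [0.638, 0.065, 0.037]), (235, [0.636, 0.069, 0.015]), (242, [0.631, 0.07, 0.01]), (250, [0.626, 0.072, 0.0])]
```

>>> play_rows:
  commands:
    - [0, -8, 0, 0, 0, 0, 55]
    - [1, -24, 0, 0, 0, 0, 55]
    - [2, -46, 0, 0, 0, 0, 55]
    - [3, -66, -5, 0, 0, 0, 55]
    - [3, -78, -15, 0, 0, 0, 55]
    - [3, -82, -30, 0, 0, 0, 55]
    - [3, -82, -45, 0, 0, 0, 55]
    - [3, -82, -53, 0, 0, 0, 55]
    - [3, -82, -56, 0, 0, 0, 55]
    - [3, -82, -56, 0, 0, 0, 55]
    - [3, -82, -56, 0, 0, 0, 55]
    - [3, -82, -56, 0, 0, 0, 55]

```text
time_s: 9.18
tool_pos: [0.568, 0.0081, 0.0911]
ee_rot: [-2.225, 2.216, -0.001]
force: [-0.4, 0.3, -2.1]
grip_width: 0.0617
```

Run:
```python
from m import *
s=snap('wrist','wrist8.png');snap('side','side8.png');snap('top','top8.png')
st=env.state();t=st['tool_pos'];print(t,st['force'],st['time_s'])
W=cloud(s)
c=heldc(W,t[0],t[1],t[2]+.0143)
Q=W.reshape(-1,3);d=np.hypot(Q[:,0]-.567,Q[:,1]-.008);
for lo,hi in ((.055,.065),(.065,.072),(.072,.078)):
    q=Q[(d<.014)&(Q[:,2]>lo)&(Q[:,2]<hi)];
    if len(q)>5: print(lo,len(q),q.mean(0),cv2.minEnclosingCircle((q[:,:2]*1000).astype(np.float32)))
run('wrist',np.s_[0:400,0:640])
c=cv2.imread('pics/side8.png')[140:240,270:410];cv2.imwrite('pics/side8c.png',cv2.resize(c,None,fx=5,fy=5,interpolation=cv2.INTER_CUBIC))
```

```text
[0.56782305 0.00792177 0.09098173] [-0.74494578  0.38519212 -1.98294462] 9.3333
held centre [0.569  0.0082] free r [0.569  0.0082 0.032 ] rms 0.00029188640789232575
 rim z -0.034 0.1055 1113
 rim z 0.023 0.1057 625
0.065 30 [0.56814799 0.01490676 0.06991766] ((567.734619140625, 13.499561309814453), 6.683509349822998)
0.072 99 [0.56798166 0.0112414  0.07510375] ((567.7591552734375, 11.83962631225586), 5.516200542449951)
base 5371 mean [ 0.5675 -0.0138  0.0107] encl 567.8 7.6 49.9
top 2887 mean [ 0.5671 -0.0028  0.0392] encl 567.7 7.8 32.2
arbor 129 mean [0.568  0.0121 0.0739] encl 567.7 13.5 6.7
tip 99 mean [0.568  0.0112 0.0751] encl 567.8 11.8 5.5
```

View pics/wrist8.png

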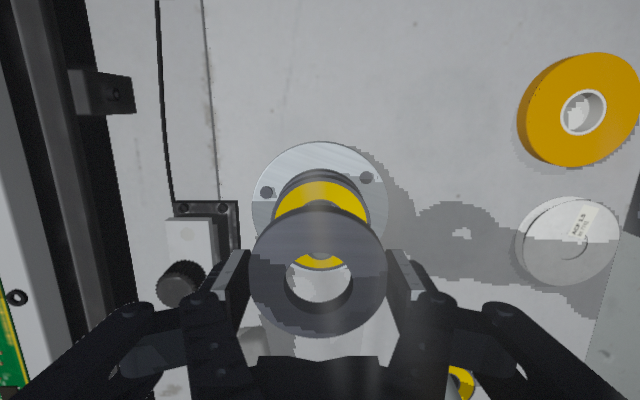

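View pics/side8c.png

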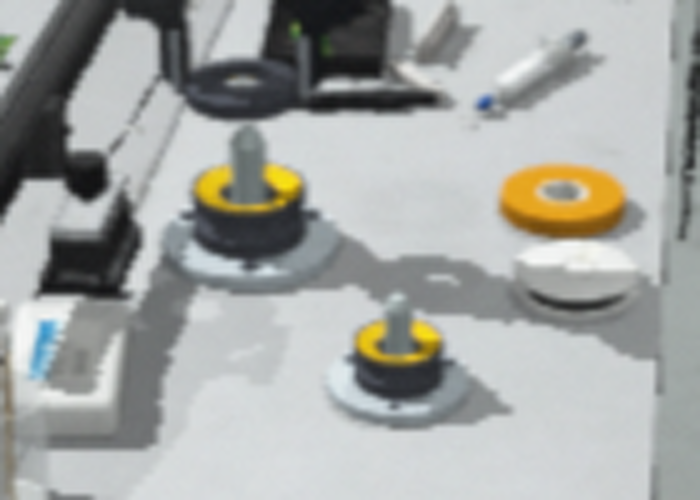

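The washer (320,270) hovers above the arbor tip, offset by (+1.3,+0.4) mm. I correct that and lower it over the arbor.

>>> play_rows:
  commands:
    - [-1, 0, -2, 0, 0, 0, 55]
    - [-1, 0, -6, 0, 0, 0, 55]
    - [-1, 0, -11, 0, 0, 0, 55]
    - [-1, 0, -16, 0, 0, 0, 55]
    - [-1, 0, -22, 0, 0, 0, 55]
    - [-1, 0, -28, 0, 0, 0, 55]
    - [-1, 0, -34, 0, 0, 0, 55]
    - [-1, 0, -39, 0, 0, 0, 55]
    - [-1, 0, -44, 0, 0, 0, 55]
    - [-1, 0, -47, 0, 0, 0, 55]
    - [-1, 0, -49, 0, 0, 0, 55]
    - [-1, 0, -50, 0, 0, 0, 55]
    - [-1, 0, -50, 0, 0, 0, 55]
    - [-1, 0, -50, 0, 0, 0, 55]

```text
time_s: 10.5
tool_pos: [0.5666, 0.0077, 0.0405]
ee_rot: [-2.225, 2.217, -0.0]
force: [0.1, 0.7, -1.8]
grip_width: 0.0618
```

Run:
```python
from m import *
s=snap('wrist','wrist9.png');snap('side','side9.png')
st=env.state();t=st['tool_pos'];print(t,st['force'],st['time_s'],st['grip_width'])
W=cloud(s)
c=heldc(W,t[0],t[1],t[2]+.0143)
run('wrist',np.s_[0:400,0:640])
c=cv2.imread('pics/side9.png')[140:240,270:410];cv2.imwrite('pics/side9c.png',cv2.resize(c,None,fx=5,fy=5,interpolation=cv2.INTER_CUBIC))
```

```text
[0.56663333 0.00768099 0.0406021 ] [ 0.1800229  -0.59021348 -1.56552044] 10.6 0.061994590070167006
held centre [0.5675 0.0079] free r [0.5675 0.0079 0.032 ] rms 0.000317375961871403
 rim z -0.034 0.055 1120
 rim z 0.023 0.0551 628
base 7687 mean [ 0.5677 -0.0187  0.0107] encl 567.5 6.8 49.9
top 842 mean [ 0.5676 -0.0092  0.0388] encl 567.5 -1.5 29.1
arbor 4868 mean [0.5648 0.0089 0.0628] encl 565.0 12.0 20.0
tip 933 mean [0.5676 0.0059 0.0746] encl 567.4 7.2 7.7
```

View pics/wrist9.png

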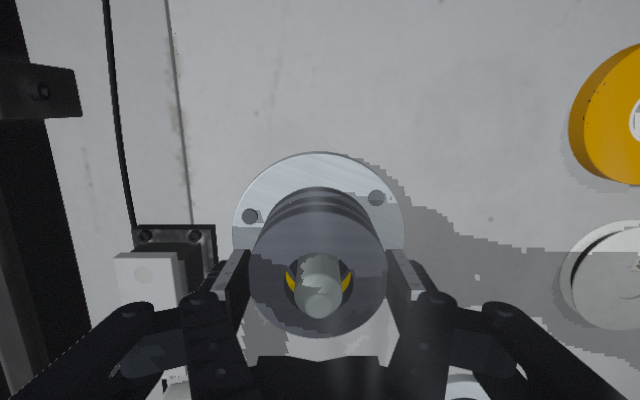

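View pics/side9c.png

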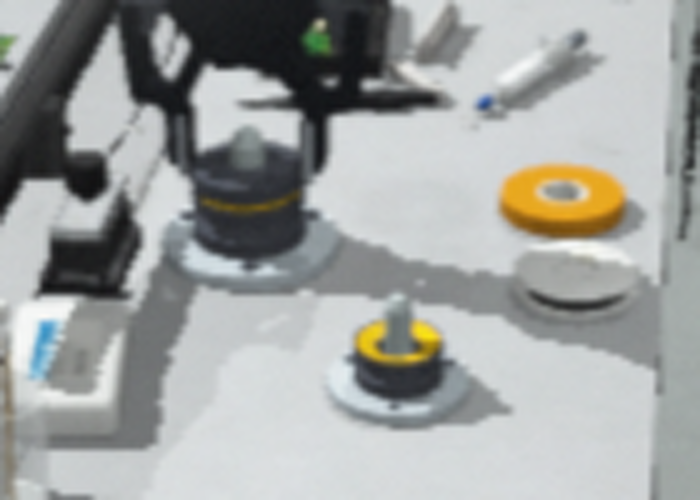

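The washer is over the arbor, centred within 0.3 mm, with a thin yellow gap of about 4 mm left. I lower gently while watching the force.

>>> play_rows:
  commands:
    - [0, 0, -1, 0, 0, 0, 55]
    - [0, 0, -2, 0, 0, 0, 55]
    - [0, 0, -3, 0, 0, 0, 55]
    - [0, 0, -3.5, 0, 0, 0, 55]
    - [0, 0, -3.5, 0, 0, 0, 55]
    - [0, 0, -3.5, 0, 0, 0, 55]

```text
time_s: 11.1
tool_pos: [0.5665, 0.0077, 0.037]
ee_rot: [-2.225, 2.217, -0.0]
force: [-1.6, 0.5, 2.3]
grip_width: 0.0621
```

>>> play_rows:
  commands:
    - [0, 0, -0.5, 0, 0, 0, 55]
    - [0, 0, -0.5, 0, 0, 0, 55]

```text
time_s: 11.27
tool_pos: [0.5665, 0.0076, 0.0369]
ee_rot: [-2.225, 2.217, -0.0]
force: [-3.1, 1.1, 7.5]
grip_width: 0.0621
```

>>> play_rows:
  commands:
    - [0, 0, -0.5, 0, 0, 0, 55]
    - [0, 0, -0.5, 0, 0, 0, 55]

```text
time_s: 11.43
tool_pos: [0.5665, 0.0076, 0.0369]
ee_rot: [-2.225, 2.217, -0.001]
force: [-4.8, 0.7, 10.8]
grip_width: 0.0619
```

The force went from -2 to +11 N with z stopped at 36.9 mm, so it is seated. I ease the preload and open.

>>> play_rows:
  commands:
    - [0, 0, 0.5, 0, 0, 0, 55]
    - [0, 0, 0.7, 0, 0, 0, 60]
    - [0, 0, 0.7, 0, 0, 0, 64]
    - [0, 0, 0.7, 0, 0, 0, 67]
    - [0, 0, 0.7, 0, 0, 0, 70]
    - [0, 0, 0.7, 0, 0, 0, 74]
    - [0, 0, 0.7, 0, 0, 0, 78]
    - [0, 0, 0.7, 0, 0, 0, 78]
    - [0, 0, 0.7, 0, 0, 0, 78]

```text
time_s: 12.18
tool_pos: [0.5664, 0.0076, 0.0364]
ee_rot: [2.225, -2.218, -0.0]
force: [-0.4, -0.6, 0.6]
grip_width: 0.0781
```

Run:
```python
from m import *
s=snap('wrist','wrist10.png')
st=env.state();t=st['tool_pos'];print(t,st['force'],st['time_s'],st['grip_width'])
heldc(cloud(s),t[0],t[1],.0505)
```

```text
[0.56641378 0.00759777 0.0364451 ] [-1.05366411  0.02354859  0.62829828] 12.2333 0.07823299057159278
held centre [0.5677 0.0079] free r [0.5678 0.0079 0.0321] rms 0.00032087611429102797
 rim z -0.034 0.0515 1179
 rim z 0.023 0.0517 642
```

View pics/wrist10.png

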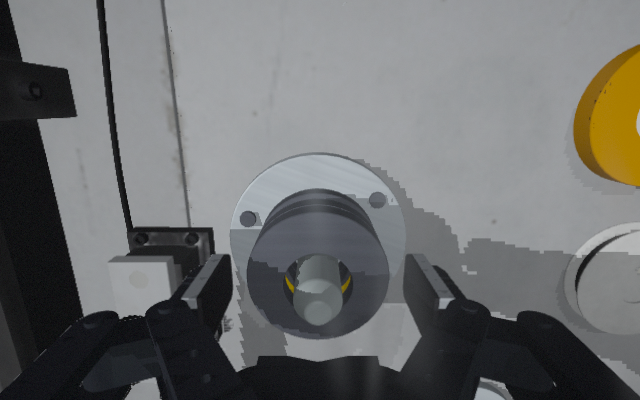

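The pads are clear on both sides and the washer sits level and centred at (318,272). I retreat straight up.

>>> play_rows:
  commands:
    - [0, 0, 4, 0, 0, 0, 78]
    - [0, 0, 12, 0, 0, 0, 78]
    - [0, 0, 28, 0, 0, 0, 78]
    - [0, 0, 55, 0, 0, 0, 78]
    - [0, 0, 85, 0, 0, 0, 78]
    - [0, 0, 115, 0, 0, 0, 78]
    - [0, 30, 140, 0, 0, 0, 78]
    - [0, 60, 150, 0, 0, 0, 78]
    - [0, 70, 150, 0, 0, 0, 78]
    - [0, 70, 150, 0, 0, 0, 78]
    - [0, 70, 150, 0, 0, 0, 78]
    - [0, 70, 150, 0, 0, 0, 78]

```text
time_s: 13.23
tool_pos: [0.5659, 0.0771, 0.1861]
ee_rot: [2.225, -2.217, -0.001]
force: [-0.4, -0.6, 0.4]
grip_width: 0.0779
```

Run:
```python
from m import *
s=snap('wrist','wrist11.png');snap('side','side11.png');snap('top','top11.png')
st=env.state();t=st['tool_pos'];print(t,st['force'],st['time_s'],st['grip_width'])
heldc(cloud(s),.5677,.0079,.0505)
run()
c=cv2.imread('pics/side11.png')[140:280,240:420];cv2.imwrite('pics/side11c.png',cv2.resize(c,None,fx=4,fy=4,interpolation=cv2.INTER_CUBIC))
```

```text
[0.56615258 0.07675963 0.18598255] [ 0.59023613 -0.67246771 -0.23974298] 13.3833 0.07783033166344351
held centre [0.5676 0.0081] free r [0.5676 0.0081 0.0315] rms 0.0005598717857934746
 rim z -0.034 0.0518 302
 rim z 0.023 0.0518 275
base 4455 mean [0.5676 0.0043 0.0107] encl 567.6 7.9 50.0
top 14 mean [0.5652 0.0162 0.0366] encl 567.3 9.2 15.3
arbor 1392 mean [0.564  0.013  0.0612] encl 565.0 12.0 20.0
tip 290 mean [0.5677 0.0078 0.0747] encl 567.7 7.8 7.7
```

View pics/wrist11.png

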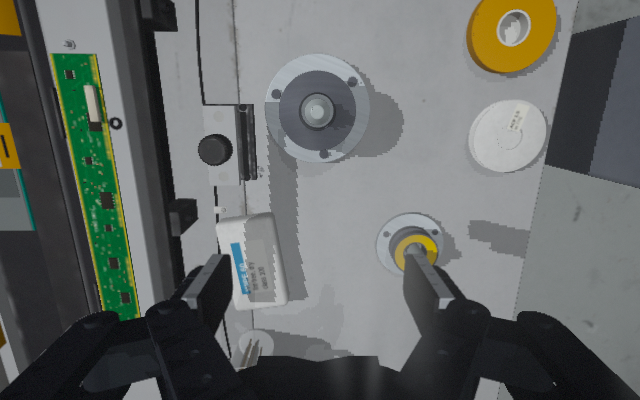

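View pics/side11c.png

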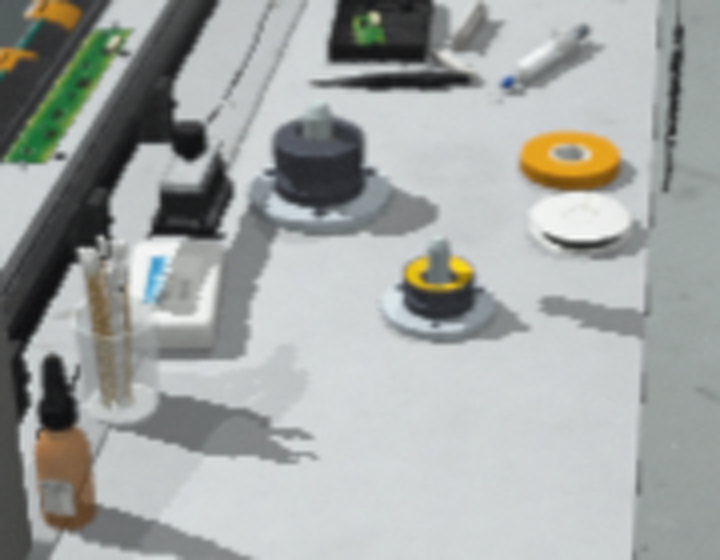

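The washer lies flat and concentric on the large stand (wrist 317,110), with no yellow showing. The side view shows a closed stack, the bystanders where they were, and the gripper well clear.

```bash
python3 -c "
from plant import env
print(env.hand_in())"
```

```text
the job is handed in; nothing more can be done
None
```

The cone washer is on the larger stand's stack, hollow side down and let go, and I handed the job in at about 13.4 s; no verdict comes back.

**What I did:**
- **Tipping:** I pushed the washer over from its crowned side with the closed fingertips, and it came to lie yellow side down on the worktop.
- **Placing:** I then gripped it across the rim, lifted it level and lowered it over the arbor. I stopped at a contact force of about 11 N, eased off and opened the fingers.

**Last checks:**
- **Position:** the washer's centre was at (567.6, 8.1) mm against (567.7, 7.8) mm for the arbor tip.
- **Flatness:** the rim measured the same height on both sides. It read 51.8 mm against the nominal 50 mm; I put that on the measuring band taking in some of the cone and on the camera calibration. With the contact force, the height where it seated and no yellow gap in the side view, I took it as seated.
- **Surroundings:** by eye in the side view, the tape, reel, wipes, swab cup and dropper bottle were where they had been. The gripper was touching nothing.
- **Disagreement:** while the washer lay on the worktop, the top camera's circle fit was poor (radius 37.7 mm instead of 32). I used the wrist camera's fit instead, and the grasp confirmed it.

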